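# Index the inspection table to its next station and lock it

## Task

Bring the next part under the inspection camera: slide the lock bolt out by its black knob, push the round plate clockwise (seen from above) by its red post until it drops into the next detent, one station on, then slide the bolt fully home so the plate is locked there. Work by feel: never lean on the plate or its post with more than 25 newtons and never ram the bolt against the plate's rim; the three parts must stay on their seats and the other things on the bench must be left alone.

Things in the scene. Friction and masses are not known exactly. Their poses are not given: they have to be found in the camera images.
- index_base: fixed grey round base of the index table, 210 mm across, 8 mm high. Origin: middle of its underside, on the turning axis. +x points to the camera post (at 120 mm; camera 60 mm from the axis, lens 153 mm and top 238 mm above the bench); -y points to the bolt's guide block (105 to 131 mm from the axis, 43 mm high). Placed anew each time, turned up to 17 degrees
- table_axis (a point): point fixed on the turning axis at the height of the plate's upper face, 40 mm above the bench, axes as the base. The next station's stop is clamped by hand under the plate, out of sight, anywhere from 45 to 75 degrees (0.785 to 1.31 rad) on from the first: it has to be felt. Let go there, the plate springs back a degree or two to its seat. A plate that has been overrun may be pushed back
- index_plate (a joint): angle of the aluminium plate (200 mm across), rad: 0 at its first station, growing clockwise seen from above, range -0.15 to 1.50. A spring ball holds it at a station: 8 to 12 N at the post moves it out; between stations it drags with 1 to 4 N. Within 1.5 degrees of the next station the ball pulls it in (the push drops), then it stands and the push climbs; pushed too hard it jumps out
- push_post (a point): middle of the top of the upright red push post on the plate, 14 mm in diameter (collar at its foot 18 mm, 5 mm high), 90 mm from the turning axis, from the plate's face (40 mm above the bench) to 90 mm above the bench. It starts on the robot's side, to the right: at -145 degrees from the base's +x (counter-clockwise positive), and turns with the plate
- lock_bolt (a joint): travel of the bolt, m: 0 home (locked), 0.016 fully out, along the base's -y (away from the plate). It stays where it is left and slides with 2 to 3 N. Its 4 mm tongue goes home only into a 7 mm gap in the plate's rim, one at each station; elsewhere it stops against the rim at about 0.006. Out means drawn past 0.010
- bolt_knob (a point): middle of the top of the bolt's upright black round knob, 18 mm in diameter, its top 85 mm and underside 50 mm above the bench, on a 12 mm stem; 148 mm from the turning axis when home, 164 mm when out; free on all sides above 45 mm
- ring_gauge: steel ring gauge, 53 mm across, 18 mm high, lying loose on the plate; origin: middle of its underside
- brass_spacer: small brass-coloured turned ring, 30 mm across, 10 mm high, lying loose on the plate, the next part for the camera; origin: middle of its underside
- grey_spacer: small grey turned ring, 32 mm across, 13 mm high, lying loose on the plate; origin: middle of its underside
- seat_ring (a point): middle of the ring gauge's seat (a thin circle marked on the plate, 43 mm across), on the plate's face, 60 mm from the axis; turns with the plate
- seat_brass (a point): middle of the brass spacer's seat on the plate's face, 60 mm from the axis; 60 degrees counter-clockwise from the ring gauge's seat
- seat_grey (a point): middle of the grey spacer's seat on the plate's face, 60 mm from the axis; 120 degrees counter-clockwise from the ring gauge's seat
- screwdriver: red screwdriver lying on the bench at the front, 22x188x20 mm; leave alone; origin: middle of its underside
- notepad: blue notepad lying on the bench at the front, 105x74x11 mm; leave alone; origin: middle of its underside
- oil_bottle: blue oil bottle with a white spout at the left, 43 mm across, 126 mm high; leave alone; origin: middle of its underside
- master_bush: dark stepped setting master at the left, 56 mm across, 53 mm high; leave alone; origin: middle of its underside

How it is judged:
By the outcome, as a careful person would: the job done as asked, in the order asked, and still so for the second after the job is handed in, with the robot touching nothing.
It also fails if it takes over 72 s, if anything falls off the work surface, if the arm or the gripper's body presses on something with over 40 N, if the wrist force passes 120 N, or if a joint passes its speed limit or range.

## Robot

A 6-joint arm with a two-finger parallel gripper is mounted at the origin on a cart in front of the work surface, level with it; the furniture and walls round the work are solid. World frame = base frame: x ahead of the robot, y to its left, z up, the work surface at z = 0. Lengths are in m, angles in rad, forces in N, time in s.
With the tool pointing down it reaches from about 0.25 to 0.725 m from the base axis. Payload 9.7 kg.
Tool frame: the origin (TCP) lies on the centre line of the jaws, within the pads' length; the fingertips stand 25 mm ahead of it and the grasp point (between the pads) lies 6 mm ahead of it; z points along the fingers, y is the line along which they close (so a half turn about z gives the same grasp; the last joint's range is limited). The gripper opens to 85 mm and grips with 20 to 120 N. Pads are 22 mm wide; open, the fingers measure 114 mm over their backs; the gripper's body (76 mm by 85 mm) begins 54 mm behind the grasp point. The pads swing forward as they close: fully open they stand 13 mm farther back than shut.
Start: joints at [1.196, 0.087, 0.176, 1.66, 0, 1.571], TCP at [0.201, 0.512, 0.256] pointing down, gripper open.
Joint ranges: [-3.13, 3.13], [-0.85, 1.81], [-1.15, 1.24], [-2.2, 2.28], [-1.44, 1.52], [-3.14, 3.14]. Speed limits (rad/s): [2.22, 2.22, 2.57, 3.14, 3.14, 3.14].

## Interface

Orientations are given as a unit quaternion [x, y, z, w].
In Python, from cell import r, camera, get_calibration, workorder, silhouettes, monitor gives the robot as it stands. Calls block until the motion is done:
- r.movep(position, orientation): joint-space move of the TCP to a pose.
- r.move_l(position, velocity=0.15, rot=None, until_force=None): straight line of the TCP; rot=None keeps the orientation; velocity is the mean speed in m/s. With until_force (N) it stops when the force on the tool has changed by that much, and returns True; else False.
- r.move_joints(angles): joint-space move.
- r.gripper_to(opening, newtons=None): finger opening in m; newtons is the grip in N (None keeps the last); returns when the fingers have stopped.
- r.hold(seconds).
- r.solve_ik(position, orientation): joint angles nearest the present ones, or None.
- camera(name): name is "side" or "top" or "wrist"; returns the picture (384x512x3 uint8, red, green, blue); there is no depth.
- get_calibration(name): a dict with "fx", "fy", "cx", "cy" (pixels), "view" (4x4, takes a point from world to camera coordinates); the wrist camera has in their place "mount" (4x4, takes a point from camera to tool coordinates, whose origin is the TCP and whose axes are the flange's). Camera axes: x right, y up, looking along -z (the intrinsics and any distortion apply to the point x, -y, -z); pixel columns grow to the right and rows downward; lengths in m; the calibration is good to about 2 mm. A picture is of the moment at which its call begins: read the wrist's pose just before it. get_calibration takes no time and is no camera call.
A pose or a line that the arm cannot do raises r.MotionError and nothing moves.
- workorder.finish_job(): hands the job in; it is judged then, once.
Trained networks look in the newest picture that a camera, given by its name, has taken for a name from the list of things; names that differ only in an ending like _2 or _b are one class to them, and where a whole thing is asked for, a point or a joint stands for the part that bears it (a point fixed in the world has none). Each returns a list of dicts, best first, with "score" (0 to 1); they miss things now and then, are a little off and sometimes report something else, mostly with a low value. They report only what shows in the picture. A call takes as long as a camera call.
- silhouettes(camera, label): "mask" (384x512 bool, what is visible of it) and "xy" ([column, row] in pixels, amid what is visible of it).
Readings, each from a call of its own:
- monitor.read_time(): time.
- monitor.read_q(): joint angles.
- monitor.read_qvel(): joint speeds.
- monitor.read_tau(): joint torques, N m.
- monitor.read_tcp_pos(): TCP position.
- monitor.read_orientation(): TCP orientation.
- monitor.read_contact_force(): force on the tool from outside, world axes, zero at the start.
- monitor.read_wrist_torque(): the same for the moment, N m.
- monitor.read_finger_gap(): finger opening in m.
- monitor.read_grasp_force(): force on a finger pad.
Only numpy, scipy, OpenCV 4.12 (cv2) and the standard library are available. Lean on these libraries where they do the work, as an engineer would, in place of code of your own. Each camera call takes 0.05 s, during which the arm holds its last target. There are 200 camera calls.

## Working session

There is one attempt and no reset: what is moved stays moved. The work goes in short steps, each a Python script; the robot and the scene stay as the last script left them, time stands still between calls to the robot, and variables do not carry over. Pictures are saved under pics/ and viewed, at most 10 in all, crops included, and the job is handed in when it is done.

```bash
ls; mkdir -p pics
python3 - <<'E'
from cell import r,camera,get_calibration,workorder,silhouettes,monitor
import cv2,numpy as np
for n in ["top","side"]:
    im=camera(n); cv2.imwrite(f"pics/{n}0.png",im[:,:,::-1])
    c=get_calibration(n); print(n,{k:(np.round(v,4).tolist()) for k,v in c.items()})
    for l in ["index_base","push_post","bolt_knob","lock_bolt","ring_gauge","brass_spacer","grey_spacer","index_plate"]:
        print(l,[(round(d["score"],2),np.round(d["xy"],1).tolist(),int(d["mask"].sum())) for d in silhouettes(n,l)[:3]])
c=get_calibration("wrist");print({k:(np.round(v,4).tolist()) for k,v in c.items()})
print(monitor.read_time(),monitor.read_orientation(),monitor.read_tcp_pos())
E
```

```text
pics
top {'fx': 477.1641, 'fy': 477.1641, 'cx': 247.8257, 'cy': 196.0976, 'view': [[0.0169, -0.9998, -0.0096, 0.0062], [0.9878, 0.0152, 0.1552, -0.5748], [-0.155, -0.0121, 0.9878, -1.2033], [0.0, 0.0, 0.0, 1.0]]}
index_base [(0.75, [233.5, 198.1], 5242)]
push_post [(0.97, [227.9, 200.8], 3895)]
bolt_knob []
lock_bolt []
ring_gauge [(0.46, [233.4, 179.7], 228)]
brass_spacer [(0.44, [208.4, 184.1], 100)]
grey_spacer []
index_plate [(0.8, [225.5, 201.5], 3942)]
side {'fx': 383.0833, 'fy': 383.0833, 'cx': 250.855, 'cy': 191.2198, 'view': [[-0.9996, 0.0274, 0.0117, 0.5468], [-0.0007, -0.4132, 0.9106, -0.0886], [0.0298, 0.9102, 0.4131, -1.1654], [0.0, 0.0, 0.0, 1.0]]}
index_base [(0.71, [233.9, 219.3], 3932), (0.16, [247.5, 223.7], 1848)]
push_post [(0.67, [250.8, 224.2], 1931), (0.39, [235.6, 218.4], 3945)]
bolt_knob [(0.39, [248.3, 189.7], 80)]
lock_bolt []
ring_gauge [(0.64, [221.9, 218.1], 211), (0.57, [245.6, 224.6], 1850)]
brass_spacer [(0.55, [230.8, 230.5], 86)]
grey_spacer []
index_plate [(0.97, [245.3, 222.0], 1839)]
{'fx': 346.2319, 'fy': 346.2319, 'cx': 254.1712, 'cy': 196.9663, 'mount': [[0.0008, 0.9604, 0.2786, 0.0703], [1.0, -0.0006, -0.0007, -0.0004], [-0.0005, 0.2786, -0.9604, -0.1176], [0.0, 0.0, 0.0, 1.0]]}
0.9 [ 1.86281608e-01  9.82496393e-01  3.27996484e-06 -3.94141908e-06] [0.20132739 0.51181388 0.25629415]
```

Run:
```python
import cv2,numpy as np
a=cv2.imread("pics/top0.png")[130:270,150:310];b=cv2.imread("pics/side0.png")[150:290,170:330]
cv2.imwrite("pics/c0.png",np.hstack([cv2.resize(a,(400,350),interpolation=2),cv2.resize(b,(400,350),interpolation=2)]))
```

```text
(no output)
```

View pics/c0.png

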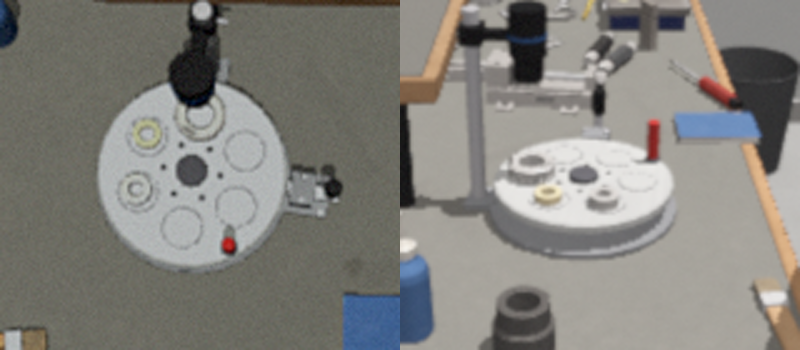

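View pics/top0.png

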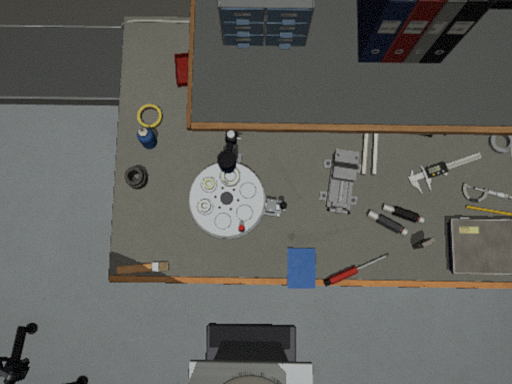

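```bash
cat > h.py <<'E'
from cell import r,camera,get_calibration,workorder,silhouettes,monitor
import cv2,numpy as np
from scipy.optimize import least_squares
from scipy.spatial.transform import Rotation as R
def proj(P,cal,view=None):
    V=np.array(cal["view"] if view is None else view); p=V@np.append(P,1)
    return np.array([cal["cx"]+cal["fx"]*p[0]/-p[2],cal["cy"]+cal["fy"]*-p[1]/-p[2]])
def wview():
    c=get_calibration("wrist");T=np.eye(4);T[:3,:3]=R.from_quat(monitor.read_orientation()).as_matrix();T[:3,3]=monitor.read_tcp_pos()
    return np.linalg.inv(T@np.array(c["mount"]))
def wp(s,p):  # base-frame -> world; s=[x,y,yaw]
    c,n=np.cos(s[2]),np.sin(s[2]); return np.array([s[0]+c*p[0]-n*p[1],s[1]+n*p[0]+c*p[1],p[2]])
def post(s,th=0,rad=.09,z=.09):
    a=np.radians(-145)-th; return wp(s,[rad*np.cos(a),rad*np.sin(a),z])
def knob(s,t=0,z=.085): return wp(s,[0,-.148-t,z])
def down(phi): # tool z down, tool y axis along world angle phi
    y=np.array([np.cos(phi),np.sin(phi),0]);z=np.array([0,0,-1.]);return R.from_matrix(np.c_[np.cross(y,z),y,z]).as_quat()
E
python3 - <<'E'
from h import *
t,sd=get_calibration("top"),get_calibration("side")
def C(u,v,o): return np.array([o[0]+u/2.5-.3,o[1]+v/2.5-.3])
to,so=(150,130),(170,150)
obs=[(t,lambda s:wp(s,[0,0,.04]),C(191,170,to)),(t,lambda s:post(s),C(229,242,to)),(t,lambda s:knob(s),C(333,187,to)),
(sd,lambda s:wp(s,[0,0,.04]),C(583-400,176,so)),(sd,lambda s:post(s),C(654-400,122,so)),(sd,lambda s:knob(s),C(599-400,83,so))]
f=lambda s:np.concatenate([proj(g(s),c)-o for c,g,o in obs])
for sub in (obs[:3],obs[3:],obs):
    q=least_squares(lambda s:np.concatenate([proj(g(s),c)-o for c,g,o in sub]),[.55,.05,0.])
    print(q.x,np.degrees(q.x[2]),q.fun.round(1))
s=q.x;print("knob",knob(s),"post",post(s),"cam",wp(s,[.06,0,.153]),wp(s,[.12,0,0]))
print(monitor.read_q())
E
```

```text
[ 0.57013398  0.07190893 -0.1424772 ] -8.16334231869078 [ 0.2  0.1 -0.5  0.3  0.3 -0.3]
[ 0.57171074  0.06679242 -0.14709761] -8.428072010457875 [-0.  -0.2 -0.2 -1.   0.2  1.4]
[ 0.57092592  0.07115495 -0.14491402] -8.302961948421123 [ 0.5 -0.2 -0.3 -0.   0.6 -0.5  0.3  0.5  0.2 -0.3  0.4  2. ]
knob [ 0.54955363 -0.07529376  0.085     ] post [0.49052041 0.03072039 0.09      ] cam [0.63029702 0.06249051 0.153     ] [0.68966812 0.05382607 0.        ]
[1.19602245e+00 8.68715499e-02 1.75888973e-01 1.65980877e+00
 8.96696177e-06 1.57077473e+00]
```

```bash
cat >> h.py <<'E'
S0=np.array([.5706,.0713,-.1445])
U=lambda s:wp([0,0,s[2]],[0,-1,0])  # bolt outward dir
E
python3 - <<'E'
from h import *
s=S0;k=knob(s);a=s[2]+np.pi/2
print("t",monitor.read_time())
for o in (down(a),down(a+np.pi)): print("knob ik",r.solve_ik([k[0],k[1],.079],o))
for th in (0,.6,1.31):
    p=post(s,th);ta=s[2]-np.radians(145)-th-np.pi/2
    for f in (0,np.pi): print(th,p.round(3),r.solve_ik([p[0],p[1],.088],down(ta+f)))
r.movep([.36,.12,.25],down(np.radians(15+0)));print(monitor.read_time(),monitor.read_q().round(2))
print("knob",[np.round(x,2) if (x:=r.solve_ik([k[0],k[1],.079],down(a+f))) is not None else None for f in (0,np.pi)])
E
```

```text
t 0.9
knob ik [-0.13598272  0.10259973 -0.14977639  1.3184202   0.          0.00851728]
knob ik [-0.13598272  0.10259973 -0.14977639  1.3184202   0.         -3.13307537]
0 [0.49  0.031 0.09 ] [ 0.06281292 -0.05120891 -0.28924728  1.33275796  0.         -0.40355231]
0 [0.49  0.031 0.09 ] [ 0.06281292 -0.05120891 -0.28924728  1.33275796  0.          2.73804034]
0.6 [0.481 0.083 0.09 ] [ 0.17132207 -0.05752543 -0.29528255  1.33303921  0.          0.30495684]
0.6 [0.481 0.083 0.09 ] [ 0.17132207 -0.05752543 -0.29528255  1.33303921  0.         -2.83663582]
1.31 [0.511 0.139 0.09 ] [ 0.26485609  0.03947962 -0.19899443  1.33232228  0.          1.10849085]
1.31 [0.511 0.139 0.09 ] [ 0.26485609  0.03947962 -0.19899443  1.33232228  0.         -2.03310181]
2.4583 [ 0.32 -0.32 -0.2   1.69  0.    1.63]
knob [array([-0.14,  0.1 , -0.15,  1.32,  0.  ,  0.01]), array([-0.14,  0.1 , -0.15,  1.32,  0.  , -3.13])]
```

Run:
```python
from h import *
s=S0;k=knob(s);o=down(s[2]+np.pi/2)
r.gripper_to(.044,20)
r.movep([.44,-.075,.22],o)
r.movep([k[0],k[1],.20],o)
V=wview();im=camera("wrist");c=get_calibration("wrist")
for P in (knob(s),post(s),wp(s,[0,0,.04]),wp(s,[.06,0,.153])): 
    u=proj(P,c,V);print(P.round(3),u.round(1));cv2.drawMarker(im,tuple(int(v) for v in u),(0,255,0),0,10,1)
cv2.imwrite("pics/w1.png",im[:,:,::-1]);print(monitor.read_time(),monitor.read_tcp_pos(),monitor.read_contact_force(),monitor.read_finger_gap())
```

```text
[ 0.549 -0.075  0.085] [253.7 201.6]
[0.49  0.031 0.09 ] [407.5  91.6]
[0.571 0.071 0.04 ] [433.2 186. ]
[0.63  0.063 0.153] [518.1 339.8]
4.975 [ 0.5489947  -0.07470535  0.19996513] [-0.22882106  1.04790227 -0.26531894] 0.04419923400780937
```

View pics/w1.png

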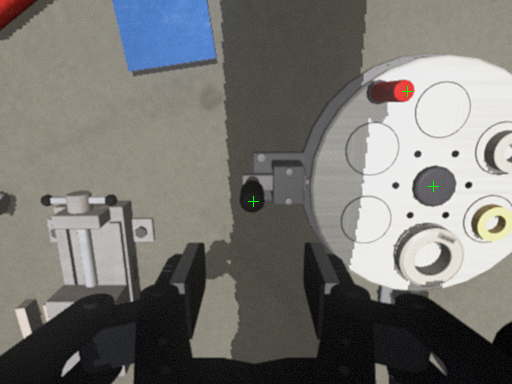

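The wrist picture shows the knob top at about (253,200), the post top at (405,91) and the hub at (434,186). All are within 1–2 px of the fitted pose, so I can go in.

Run:
```python
from h import *
s=S0;k=knob(s);u=U(s)
if r.move_l([k[0],k[1],.079],.12,until_force=6): raise SystemExit("touch")
b=monitor.read_contact_force();p0=np.array([k[0],k[1],.079]);print("t",monitor.read_time(),b)
hit=r.move_l(p0+u*.016,.05,until_force=1.2)
d=(monitor.read_tcp_pos()-p0)@u;print("contact",hit,d,monitor.read_contact_force()@u-b@u)
for i in range(40):
    d+=.001;r.move_l(p0+u*d,.03);f=(monitor.read_contact_force()-b)@u
    if i%3==0 or f<-5: print(i,round(d,4),((monitor.read_tcp_pos()-p0)@u).round(4),f.round(2))
    if f<-7: break
print("t",monitor.read_time(),monitor.read_contact_force()-b)
```

```text
t 6.1333 [-0.09863967  0.35060151 -0.16952776]
contact True 0.0033545966752343507 -0.6671453700381786
0 0.0044 0.0043 -0.27
3 0.0074 0.0074 1.02
6 0.0104 0.0104 0.44
9 0.0134 0.0134 1.64
12 0.0164 0.0164 -0.9
15 0.0194 0.0195 -0.91
18 0.0224 0.0224 0.4
21 0.0254 0.0255 -1.19
24 0.0284 0.0284 -1.97
27 0.0314 0.0305 -7.16
t 13.3417 [ 2.59766879  6.85532379 -0.03608783]
```

```bash
cat >> h.py <<'E'
Z=.088;LEAD=.008
def tang(s,th): a=s[2]-np.radians(145)-th-np.pi/2; return np.array([np.cos(a),np.sin(a),0]),a
def pose(s,th,lead=LEAD,z=Z):
    t,a=tang(s,th);return post(s,th,z=z)+t*lead,down(a)
def F(n=3): return np.mean([monitor.read_contact_force() for _ in range(n)],axis=0)
E
python3 - <<'E'
from h import *
s=S0;u=U(s)
p=monitor.read_tcp_pos();r.move_l(p-u*.006,.06);p=p-u*.006
r.move_l([p[0],p[1],.145],.2);r.gripper_to(.030,20)
q,o=pose(s,0,0,.145);r.movep(q,o);print("t",monitor.read_time())
q,o=pose(s,0,0);
if r.move_l(q,.12,until_force=5): raise SystemExit("touch")
t0=monitor.read_time();b=F(4);np.save("b.npy",b);print("t",t0,monitor.read_time(),b,monitor.read_finger_gap())
th=-.03;q,o=pose(s,th);print("appr",r.move_l(q,.06,o,until_force=6))
while th<np.radians(8):
    th+=.012;q,o=pose(s,th);h=r.move_l(q,.03,o,until_force=12);t,_=tang(s,th)
    f=F()-b;print(round(np.degrees(th),1),h,(f@t).round(2),f.round(1),((monitor.read_tcp_pos()-q)@t*1e3).round(2))
    if np.linalg.norm(f)>18: print("HIGH");break
print("t",monitor.read_time())
E
```

```text
t 15.0083
t 15.6333 15.6333 [-0.84757229  0.52872149  0.12249348] 0.029721553494756282
appr False
-1.0 False -1.0 [ 0.9 -0.6  0.3] -0.02
-0.3 False -1.49 [ 1.2 -1.1  0.1] -0.06
0.3 False -4.31 [ 3.1 -3.3  0.2] -0.27
1.0 False -6.76 [ 2.8 -6.2 -1.1] -0.52
1.7 False -8.72 [ 4.5 -7.5 -0.6] -0.72
2.4 False -1.92 [ 1.7 -1.3  0.6] 0.07
3.1 False -1.59 [ 1.5 -1.1 -0.2] 0.33
3.8 False -2.31 [ 1.4 -1.9  0.4] 0.27
4.5 False -1.24 [ 1.4 -0.8  0.6] 0.19
5.2 False -1.71 [ 1.4 -1.3 -0.3] 0.2
5.8 False -2.45 [ 1.5 -2.1 -0.5] 0.18
6.5 False -1.59 [ 1.  -1.3 -1.4] 0.17
7.2 False -1.65 [ 0.7 -1.5 -1.2] 0.16
7.9 False -2.01 [ 1.3 -1.7  0.5] 0.16
8.6 False -1.51 [ 1.8 -1.  -1.4] 0.16
t 19.6333
```

Run:
```python
from h import *
s=S0;b=np.load("b.npy")
D=np.radians
th=D(8.6)
while th<D(40):
    th=min(th+D(6),D(40.5));q,o=pose(s,th);h=r.move_l(q,.04,o,until_force=8);t,_=tang(s,th);f=F()-b
    print(round(np.degrees(th),1),h,(f@t).round(2),f.round(1))
    if h or np.linalg.norm(f)>7: raise SystemExit("stop")
print("t",monitor.read_time())
while th<D(78):
    th+=D(.5);q,o=pose(s,th);h=r.move_l(q,.03,o,until_force=8);t,_=tang(s,th);f=F(6)-b
    print(round(np.degrees(th),1),h,(f@t).round(2),end=' | ')
    if f@t<-5 or h: print("DETENT?",th,f);break
print("t",monitor.read_time())
```

```text
14.6 True -1.19 [ 1.1 -1.  -0.7]stop
```

Run:
```python
from h import *
s=S0;b=np.load("b.npy")
D=np.radians
a=R.from_quat(monitor.read_orientation()).as_matrix()[:,1];th=(s[2]-D(145)-np.pi/2-np.arctan2(a[1],a[0])+np.pi)%(2*np.pi)-np.pi
print("th",np.degrees(th),monitor.read_time())
while th<D(40):
    th=min(th+D(5),D(40.5));q,o=pose(s,th);h=r.move_l(q,.025,o,until_force=16);t,_=tang(s,th);f=F()-b
    print(round(np.degrees(th),1),h,(f@t).round(2),f.round(1))
    if h or np.linalg.norm(f)>7: raise SystemExit("stop")
print("t",monitor.read_time())
while th<D(78):
    th+=D(.5);q,o=pose(s,th);h=r.move_l(q,.03,o,until_force=10);t,_=tang(s,th);f=F(6)-b
    print(round(np.degrees(th),1),h,(f@t).round(2),end=' | ')
    if f@t<-5 or h: print("DETENT?",th,f);break
print("t",monitor.read_time())
```

```text
th 11.0878520559497 19.8417
16.1 False -1.46 [ 0.2 -1.4 -0.1]
21.1 False -1.16 [ 2.1 -1.  -0. ]
26.1 False -0.98 [ 0.9 -1.   0.3]
31.1 False -1.06 [ 1.3 -1.2 -0.7]
36.1 False -0.12 [ 0.6 -0.2 -0.2]
40.5 False -0.84 [ 1.7 -1.3 -0.2]
t 22.65
41.0 False -1.23 | 41.5 False -0.69 | 42.0 False -0.87 | 42.5 False -0.92 | 43.0 False -1.75 | 43.5 False -1.78 | 44.0 False -0.9 | 44.5 False -0.38 | 45.0 False -1.12 | 45.5 False -0.72 | 46.0 False -0.89 | 46.5 False -0.88 | 47.0 False -2.28 | 47.5 False -0.71 | 48.0 False -0.44 | 48.5 False -1.46 | 49.0 False 0.36 | 49.5 False -0.18 | 50.0 False -0.34 | 50.5 False -0.52 | 51.0 False -0.68 | 51.5 False 0.64 | 52.0 False -0.0 | 52.5 False -2.05 | 53.0 False -3.64 | 53.5 False -5.96 | DETENT? 0.9337511498169666 [-0.30309013 -6.51970144  1.44531547]
t 29.15
```

The push dropped at about 51.5° and climbed to 6 N by 53.5°, which is the detent. I'll let go of the post and send the bolt home.

Run:
```python
from h import *
s=S0;u=U(s);th=.93375
q,o=pose(s,th,LEAD-.007);r.move_l(q,.05,o)
r.hold(.2);print("after release",F(6)-np.load("b.npy"))
q[2]=.145;r.move_l(q,.2);r.gripper_to(.044,20)
k=knob(s);p0=np.array([k[0],k[1],.079]);ok=down(s[2]+np.pi/2)
a=p0+u*.0165;r.movep([a[0],a[1],.145],ok)
if r.move_l(a,.12,until_force=6): raise SystemExit("touch")
b=F(6);print("t",monitor.read_time())
d=-.003;print("in",r.move_l(p0+u*d,.03,until_force=6),(F(6)-b)@u)
if abs((F(6)-b)@u)>5: raise SystemExit("early")
while d>-.0165:
    d-=.0006;r.move_l(p0+u*d,.02,until_force=6);f=(F(6)-b)@u
    print(round(d*1e3,1),((monitor.read_tcp_pos()-p0)@u*1e3).round(2),f.round(2),end=' | ')
    if f>5.5: break
print("t",monitor.read_time())
V=wview();im=camera("wrist");cv2.imwrite("pics/w2.png",im[:,:,::-1])
```

```text
after release [ 1.8841066  -0.47218272 -0.63109839]
t 31.925
in False 0.5464303050593847
-3.6 -3.53 0.84 | -4.2 -4.07 2.02 | -4.8 -4.77 3.11 | -5.4 -5.46 2.08 | -6.0 -6.08 1.57 | -6.6 -6.66 1.57 | -7.2 -7.25 1.58 | -7.8 -7.85 1.87 | -8.4 -8.45 0.99 | -9.0 -9.06 1.55 | -9.6 -9.66 1.53 | -10.2 -10.27 1.27 | -10.8 -10.84 1.26 | -11.4 -11.46 2.56 | -12.0 -11.9 3.74 | -12.6 -11.99 7.64 | t 36.725
```

Run:
```python
from h import *
s=S0;u=U(s)
p=monitor.read_tcp_pos()+u*.012;r.move_l(p,.05);p[2]=.20;r.move_l(p,.2)
k=knob(s);r.move_l([k[0],k[1],.2],.1);r.hold(.2)
V=wview();im=camera("wrist");c=get_calibration("wrist");
for P in (knob(s),post(s,np.radians(52))): 
    x=proj(P,c,V);cv2.drawMarker(im,tuple(int(v) for v in x),(0,255,0),0,8,1)
t=camera("top")[110:290,150:310]
cv2.imwrite("pics/w3.png",np.hstack([im[:,200:],cv2.resize(t,(341,384),interpolation=2)])[:,:,::-1]);print(monitor.read_time())
```

```text
38.4833
```

View pics/w3.png

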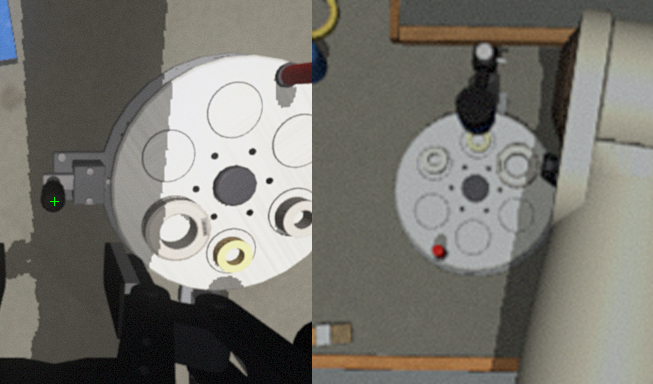

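The wrist view shows the knob back on its home mark at (54,201). The brass spacer, at (478,143) in the top crop, is under the camera, and all three parts are on their seats. Handing in.

```bash
python3 -c "
from h import *
print(workorder.finish_job())"
```

```text
the job is handed in; nothing more can be done
None
```

I drew the bolt out, pushed the plate clockwise into the next detent (felt at about 52°) and slid the bolt fully home; the brass spacer is now under the camera, sensed push forces read under about 10 N, and I handed the job in at about 38 s.

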